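# Index the sample changer to the photometer

### The arm

A 6-joint arm with a two-finger parallel gripper is mounted at the origin on the work surface. World frame = base frame: x ahead of the robot, y to its left, z up, the work surface at z = 0. Lengths are in m, angles in rad, forces in N, time in s.
With the tool pointing down it reaches from about 0.275 to 0.725 m from the base axis. Payload 15.9 kg.
Tool frame: the origin (TCP) lies midway between the tips of the shut fingers; the grasp point (between the pads) lies 19 mm behind it; z points along the fingers, y is the line along which they close (so a half turn about z gives the same grasp; the last joint's range is limited). The gripper opens to 85 mm and grips with 20 to 120 N. Pads are 22 mm wide; open, the fingers measure 114 mm over their backs; the gripper's body (76 mm by 85 mm) begins 54 mm behind the grasp point. The pads swing forward as they close: fully open they stand 13 mm farther back than shut.
Start: joints at [1.198, 0.213, -0.034, 1.323, 0, 1.571], TCP at [0.182, 0.466, 0.202] pointing down, gripper open.
Joint ranges: [-2.98, 2.98], [-0.74, 1.72], [-1.14, 1.35], [-2.1, 2.04], [-1.57, 1.44], [-3.14, 3.14]. Speed limits (rad/s): [1.89, 1.89, 2.39, 2.57, 3.14, 3.14].

### API

Orientations are given as a unit quaternion [w, x, y, z].
In Python, from bench import telemetry, vision, ticket gives the robot as it stands. The module is installed in compiled form; this text tells all that it offers.
- The arm moves only by the tool drive_tool, never from a script. Its argument "rows" is one flat list of numbers, 5 for each row, row after row: the closure in counts, from 0 (fully open) to 255 (shut), then the shift along the tool's x, y, z in mm, then the turn about the tool's z in degrees. A call has 1 to 8 rows; each row shifts and turns the commanded pose from where the row before left it, along the tool's axes as they then stand; what a row does not reach is not made up. A row lasts 1/10 s, in which the tool goes at most 50 mm and 8.59 degrees, less where a joint would pass 70% of its speed; a pose out of reach is approached as far as the arm can. A call is refused whole if a number of a shift passes 50 or a number of a turn 8.59, either way. A call with a gripper value outside its range is refused whole. The fingers move at their own pace and stop on an object; "squeeze" is the grip in N (left out, the last holds). Time passes only in rows, so rows that do not move let the fingers close. It gives the time, the measured TCP pose, the force, the opening and the grip force at its end, in the units of the state.
- telemetry.sense(): the state, without advancing time (a new reading comes with each control period).
- vision.get_image(name): name is "scene" or "top"; returns a dict with "color" (400x640x3 uint8, red, green, blue), "z_map" (400x640 float32, m along the optical axis (not along the pixel's ray), 0 where there is no reading), "vfov" (degrees; the focal length in pixels is half the picture's height over the tangent of half this angle, whatever the lens; pixels are square), "cx", "cy" (the principal point, pixels), "world_from_camera" (4x4, takes a point from camera to world coordinates). Camera axes: x right, y down, z forward; pixel columns grow to the right and rows downward; lengths in m; the calibration is good to about 2 mm. A picture is of the moment at which its call begins.
- ticket.job_done(): hands the job in; it is judged then, once.
The state is a dict: "time_s": time; "joint_positions": joint angles; "qd": joint speeds; "tau": joint torques, N m; "position": TCP position; "eef_rot": TCP orientation; "contact_force": force on the tool from outside, world axes, zero at the start; "wrist_torque": the same for the moment, N m; "width": finger opening in m; "finger_force": force on a finger pad.
Only numpy, scipy, OpenCV 4.12 (cv2) and the standard library are available. Lean on these libraries where they do the work, as an engineer would, in place of code of your own. Each camera call takes 0.05 s, during which the arm holds its last target. There are 200 camera calls.

### The job

Swing the sample beaker of the sample changer from the middle loading hole to the measuring station, which is the next index hole on the photometer's side: pull up the knob of the sprung index pin, turn the arm gently, and let the pin spring fully home in that station's hole. The station was adjusted by eye and its hole must be found by feel; never force the arm against a seated pin, and leave all other glassware and equipment where it stands.

Things in the scene. Friction and masses are not known exactly. Their poses are not given: they have to be found in the camera images.
- stand: Fixed base of the sample changer: white square block 250 x 250 mm, 34 mm high, black disc on it. Origin on the arm's pivot axis, at the table's surface; z up is the pivot axis. At swing_arm = 0 the knob lies along the stand's -x axis and the beaker along +x, each 100 mm from the pivot.
- loading_hole (a point): Mouth of the loading hole (10 mm square) where the pin starts, 52 mm above the table, in a metal index track 30 mm wide, centred 100 mm from the pivot. One such station hole lies on either side, 0.47 to 0.77 rad round the pivot from here: its outer track piece (top 51.5 mm high) was clamped by hand, the exact angle is not measured. The station holes can be seen from above.
- knob (a point): Centre of the pin's pull knob: black ribbed upright cylinder, 22 mm diameter, 28 mm high, centre 102 mm above the table when home, 100 mm from the pivot. Rigid with the 8 mm steel pin below, which slides upright through the arm (bar 24 mm wide, its top 69 mm above the table; an 18 mm barrel round the pin rises to 82 mm). Can be gripped from above on any two opposite sides.
- plunger (a joint): Height of the pin above its home position, m: 0 = fully home in a hole (tip 8 mm under the track's top), about 0.0075 = tip resting on top of the track, 0.015 = upper stop. A spring pushes it down: 3 N at 0, 4.4 N at 0.0075, 5.2 N at 0.012. Resting on the track with the knob free to move down, it drops by itself into a hole that the turning arm brings under it (1 mm play to either side).
- swing_arm (a joint): Angle of the arm about the upright pivot, rad, counter-clockwise seen from above positive, 0 = loading hole, stops at -0.86 and 0.86. Friction of about 0.12 N m (1.2 N at the knob; 3 to 5 N in all while the pin drags on the track); it stays where it is left.
- sample (a point): Centre of the glass sample beaker (50 mm diameter, 68 mm high, bottom 68 mm above the table) fixed in the ring at the other end of the arm, 100 mm from the pivot, opposite the knob; so the knob swings to the other side than the beaker.
- photometer: Fixed upright photometer head: white column, 70 mm diameter, black window band, black eyepiece on top, 156 mm high. Origin at the centre of its foot. It stands 205 mm from the pivot, beyond the beaker, at 0.62 rad to one side or the other; that side has the measuring station.
- wash_bottle_mid (a point): Wash bottle with a bent spout, 60 mm diameter, 160 mm high, loose, on the other side than the photometer (rinsing station). Point 70 mm above its foot.
- beaker_l_mid (a point): Loose beaker with a glass rod, 60 mm diameter, 85 mm high, beside the stand; its centre. Leave alone.
- beaker_s_mid (a point): Loose beaker, 52 mm diameter, 70 mm high, beside the stand; its centre. Leave alone.
- beaker_r_mid (a point): Loose beaker with a glass rod, 66 mm diameter, 90 mm high; its centre. Leave alone.
- cylinder_mid (a point): Loose measuring cylinder, foot 60 mm diameter, 27 mm tube, 160 mm high; its centre. Leave alone.
- rack_mid (a point): Loose green test-tube rack, 60 x 180 mm, tubes to 106 mm high; centre of the rack. Leave alone.
There are look-alikes about, which are no part of the job. Leave any purple look-alike of the photometer alone.

How it is judged:
On the way, in this order (a step that is already met when the one before it is completed fails the run):
1. the pin is pulled clear of the loading hole (value of joint plunger above 0.009 m and value of joint swing_arm between -0.1 and 0.1 rad), for 0.05 s.
2. the pin is home in the hole of the photometer's station (value of joint plunger below 0.002 m and horizontal distance between sample and photometer below 0.113 m), for 0.2 s.
At the end, for the whole second after the job is handed in: The pin is fully home (within 2 mm) in the station hole on the photometer's side, the sample beaker's axis within 113 mm of the photometer's axis, the arm at rest, and the robot lets go of everything (all of step 2 and velocity of joint swing_arm between -0.05 and 0.05 rad/s); the robot touches nothing.
It fails at once if the pin is forced against the side of a hole (over 25 N between pin and index track) (contact force between plunger and index_mid above 25 N or contact force between plunger and index_a above 25 N or contact force between plunger and index_b above 25 N).
It fails at once if the arm is swung roughly (faster than 2 rad/s) (velocity of joint swing_arm above 2 rad/s or velocity of joint swing_arm below -2 rad/s).
It fails at once if other glassware or equipment is pushed about (over 20 mm) (distance of any of wash_bottle_mid, beaker_l_mid, beaker_s_mid, beaker_r_mid, cylinder_mid, rack_mid from where it was at the start of the episode above 0.02 m).
It also fails if it takes over 42 s, if anything falls off the work surface, if the arm or the gripper's body presses on something with over 40 N, if the wrist force passes 120 N, or if a joint passes its speed limit or range.

## Working session

There is one attempt and no reset: what is moved stays moved. The work goes in short steps, Python scripts to look and compute and a tool call to move; the robot and the scene stay as the last step left them, time stands still between calls to the robot, and variables do not carry over. Pictures are saved under pics/ and viewed, at most 10 in all, crops included, and the job is handed in when it is done.

Besides the shell and the picture viewer there is one more tool, called after ">>>" as name(argument=value, ...) on one line, values as JSON. drive_tool: Moves the arm, as the interface text tells. Its arguments: {"type":"object","properties":{"rows":{"type":"array"},"squeeze":{"type":"number"}},"required":["rows"]}

```bash
mkdir -p pics
cat > h.py <<'E'
import numpy as np, cv2
from bench import telemetry, vision, ticket
def grab(n,f=None):
    d=vision.get_image(n)
    if f: cv2.imwrite('pics/'+f,d['color'][:,:,::-1])
    return d
def ray(d,u,v,z):
    f=200/np.tan(np.radians(d['vfov'])/2); T=np.array(d['world_from_camera'])
    r=T[:3,:3]@np.array([(u-d['cx'])/f,(v-d['cy'])/f,1]); o=T[:3,3]
    return o+r*(z-o[2])/r[2]
def pt(d,u,v):
    f=200/np.tan(np.radians(d['vfov'])/2); z=d['z_map'][int(v),int(u)]
    return (np.array(d['world_from_camera'])@np.array([(u-d['cx'])/f*z,(v-d['cy'])/f*z,z,1]))[:3]
E
python3 - <<'E'
from h import *
import pickle
for n in('top','scene'):
    d=grab(n,n+'1.png'); pickle.dump(d,open(n+'.pkl','wb')); print(n,d['vfov'],np.round(d['world_from_camera'],3).tolist())
s=telemetry.sense();print(s)
E
```

```text
top 53.38768121881488 [[0.007, -0.997, 0.077, 0.547], [-1.0, -0.008, -0.002, 0.046], [0.003, -0.077, -0.997, 1.22], [0.0, 0.0, 0.0, 1.0]]
scene 51.93583664730379 [[0.764, 0.558, -0.325, 1.051], [0.645, -0.662, 0.381, -0.444], [-0.003, -0.501, -0.866, 1.159], [0.0, 0.0, 0.0, 1.0]]
{'time_s': 0.1, 'joint_positions': array([ 1.19798150e+00,  2.13324670e-01, -3.49428865e-02,  1.32351478e+00,
       -4.35331828e-06,  1.57078461e+00]), 'qd': array([-4.23192111e-04, -1.24141538e-03,  3.10177740e-03,  5.67263357e-05,
        1.23411273e-03, -4.14538515e-04]), 'tau': array([ 8.40356734e-05, -6.87246823e+01,  4.87808740e+01,  1.21749344e-02,
        7.40006431e-05,  4.14385659e-05]), 'position': array([0.18200384, 0.46535388, 0.20117803]), 'eef_rot': array([-8.92322326e-05,  1.85323964e-01,  9.82677356e-01, -4.84866459e-04]), 'contact_force': array([ 0.01499297,  0.29156771, -0.39340195]), 'wrist_torque': array([-0.04002723,  0.01285621,  0.05259049]), 'finger_force': 0.0, 'width': 0.08523163702305087}
```

View pics/top1.png

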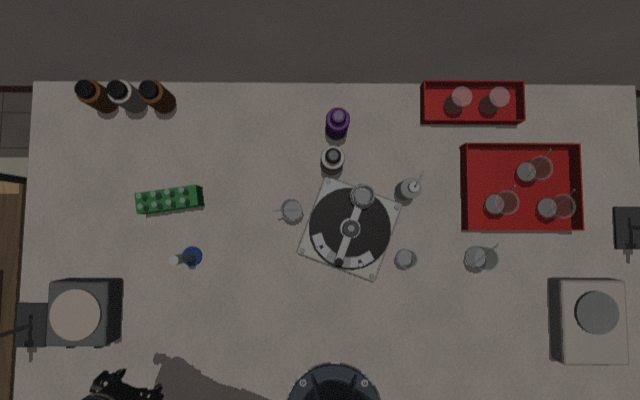

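View pics/scene1.png

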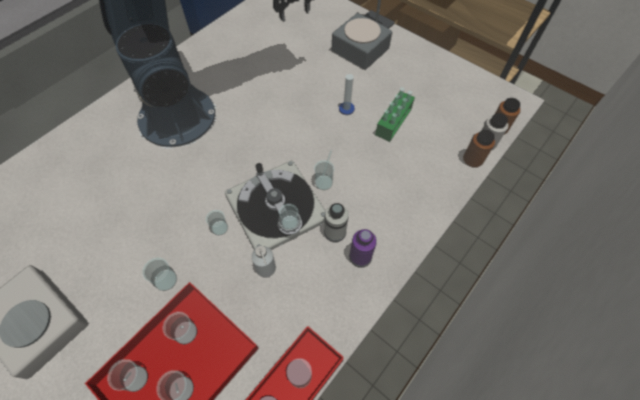

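The top view shows the stand at about (350,228), with its knob at (338,263) and sample beaker at (362,196). The white photometer is at (332,158) and the wash bottle at (409,188).

Possible mix-ups:
- **Photometer:** white column (332,158), purple look-alike (337,122), and the bottles at (88–150,92). I choose the white one.
- **Knob:** black cylinder (338,263), or the pivot hub (350,228). I choose the black cylinder.

Next is one close crop with measurements.

Run:
```python
from h import *
import pickle
d=pickle.load(open('top.pkl','rb'))
c=d['color'][140:290,280:430,::-1]
c=cv2.resize(c,(600,600),interpolation=cv2.INTER_CUBIC); c=cv2.convertScaleAbs(c,alpha=1.8,beta=10)
cv2.imwrite('pics/crop1.png',c)
print('pivot',ray(d,350,228,.075),'knob',ray(d,338.5,262.5,.116),'phot',ray(d,332.5,155,.156),'beaker',ray(d,362.5,195,.136))
for u,v in((350,228),(338,263),(332,155)):print(u,v,pt(d,u,v))
```

```text
pivot [ 0.54402453 -0.04443434  0.075     ] knob [ 0.44938551 -0.00973568  0.116     ] phot [0.74062242 0.00960734 0.156     ] beaker [ 0.6343556  -0.07364938  0.136     ]
350 228 [ 0.54406538 -0.04306387  0.09233335]
338 263 [ 0.44782137 -0.00847383  0.11383282]
332 155 [0.74065986 0.01095068 0.15573561]
```

View pics/crop1.png

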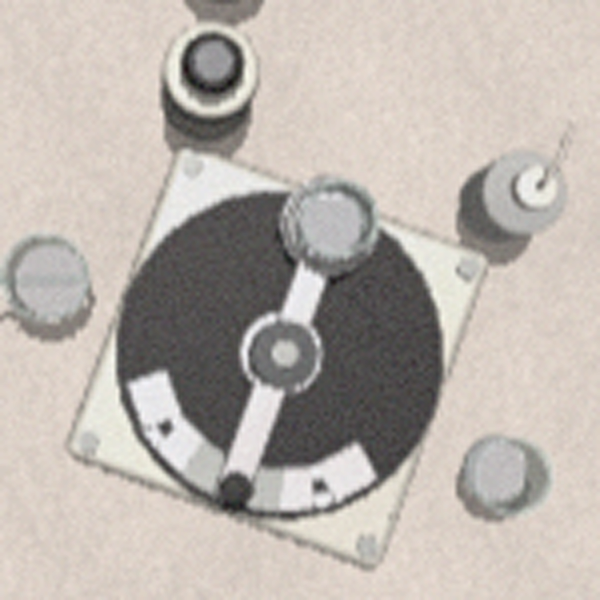

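The crop shows the knob at crop (235,485), the white photometer at upper left, the left hole at (166,427) and the right hole at (320,487). The photometer's side means the beaker turns counter-clockwise, so the knob goes to the right hole.

Run:
```python
from h import *
import pickle
d=pickle.load(open('top.pkl','rb'))
P=lambda x,y,z:ray(d,280+(x+.5)/4-.5,140+(y+.5)/4-.5,z)
piv=P(285,352,.092); k=P(235,485,.116); ph=P(211,62,.156); hr=P(320,487,.050); hl=P(166,427,.050)
# stand corners for pivot
g=d['color'].astype(int); 
m=(g.max(2)<75)&(np.hypot(*(np.indices(g.shape[:2])-np.array([228,350])[:,None,None]))<48)
for n,p in(('piv',piv),('knob',k),('phot',ph),('hr',hr),('hl',hl)):
    v=(p-piv)[:2];print(n,p.round(4),np.hypot(*v).round(4),np.arctan2(v[1],v[0]).round(4)%6.2832)
# disc rim ellipse
cs,_=cv2.findContours((m*255).astype('uint8'),0,1); c=max(cs,key=cv2.contourArea); print('disc',cv2.minEnclosingCircle(c), ray(d,*cv2.minEnclosingCircle(c)[0],.036))
# knob point cloud
T=np.array(d['world_from_camera'])
q=[pt(d,u,v) for u in range(328,350) for v in range(252,272)]
q=np.array([p for p in q if .108<p[2]<.125]);print('knob cloud',len(q),q.min(0),q.max(0),q.mean(0))
```

```text
piv [ 0.5451 -0.0456  0.092 ] 0.0 0.0
knob [ 0.4538 -0.0094  0.116 ] 0.0982 2.7644
phot [0.7403 0.0099 0.156 ] 0.2029 0.2771
hr [ 0.4473 -0.0746  0.05  ] 0.1021 3.4301
hl [0.4898 0.0379 0.05  ] 0.1001 2.1562
disc ((349.2752990722656, 228.88302612304688), 41.446292877197266) [ 0.54130546 -0.04537191  0.036     ]
knob cloud 54 [ 0.43925244 -0.0197823   0.10810179] [ 4.58844599e-01 -2.85389207e-04  1.20020449e-01] [ 0.4492181  -0.01080447  0.11398366]
```

>>> drive_tool(rows=[0,-30,-25,0,0,0,-30,-25,0,0,0,-30,-25,0,0,0,-30,-25,0,0,0,-30,-25,0,0,0,-30,-25,0,0,0,-30,-25,0,0,0,-30,-25,0,0], squeeze=30)

```text
time_s: 0.9
position: [0.3331, 0.1905, 0.2015]
eef_rot: [-0.0, 0.185, 0.983, -0.0]
contact_force: [0.5, 0.8, -0.2]
width: 0.0852
finger_force: 0.0
```

>>> drive_tool(rows=[0,-30,-25,0,0,0,-30,-25,0,0,0,-30,-25,0,0,0,-30,-24,0,0,0,-30,-24,0,0,0,-30,-24,0,0,0,0,0,0,0])

```text
time_s: 1.6
position: [0.4481, -0.0137, 0.201]
eef_rot: [-0.0, 0.187, 0.982, -0.0]
contact_force: [-0.9, 0.3, -0.3]
width: 0.0854
finger_force: 0.0
```

>>> drive_tool(rows=[0,0,3,20,-1.8,0,0,0,25,0,60,0,0,25,0,110,0,0,15,0,130,0,0,0,0,130,0,0,0,0], squeeze=20)

```text
time_s: 2.2
position: [0.4478, -0.0074, 0.117]
eef_rot: [-0.0, 0.17, 0.985, 0.0]
contact_force: [-0.5, -0.1, 0.6]
width: 0.0421
finger_force: 0.0
```

Run:
```python
from h import *
d=grab('scene'); s=telemetry.sense(); print(s['position'],s['width'],s['contact_force'])
c=d['color'][140:230,215:335,::-1]; c=cv2.resize(c,(800,600),interpolation=cv2.INTER_CUBIC); cv2.imwrite('pics/s2.png',cv2.convertScaleAbs(c,alpha=1.8,beta=10))
```

```text
[ 0.44827572 -0.00750317  0.11743105] 0.041902923547255125 [-0.40350413 -0.35584184  0.49143195]
```

View pics/s2.png

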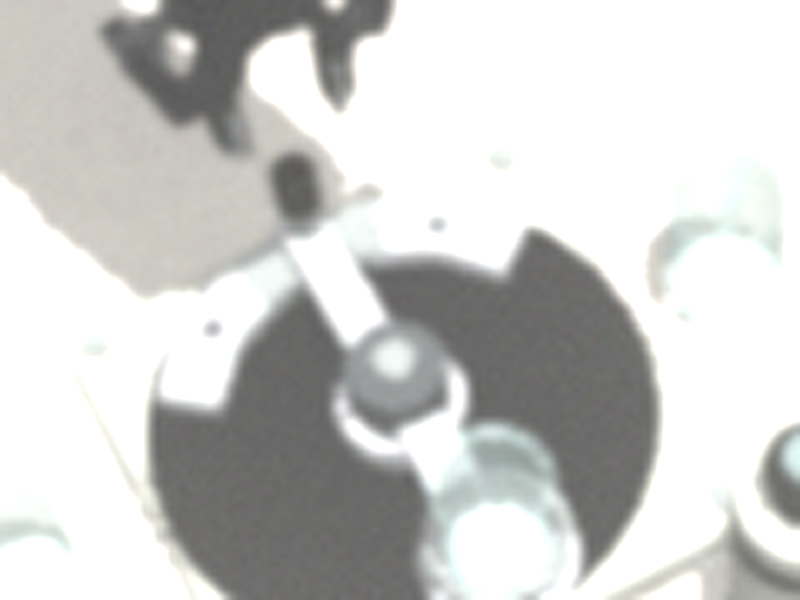

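The picture shows the two fingertips, at crop (237,150) and (340,100), straddling the knob, whose top is at (292,163). The holes are at (212,328) and (437,224).

Run:
```python
from h import *
import pickle
d=pickle.load(open('scene.pkl','rb'))
P=lambda x,y,z:ray(d,215+(x+.5)*.15-.5,140+(y+.5)*.15-.5,z)
for n,a in dict(knobtop=(293,168,.116),tipL=(237,150,.12),tipR=(340,105,.12),holeR=(212,328,.050),holeL=(437,224,.05),hub=(393,360,.092)).items(): print(n,P(*a).round(4))
```

```text
knobtop [ 0.4489 -0.0107  0.116 ]
tipL [ 0.4243 -0.0218  0.12  ]
tipR [0.4431 0.0273 0.12  ]
holeR [ 0.4456 -0.0741  0.05  ]
holeL [0.4872 0.038  0.05  ]
hub [ 0.5433 -0.0473  0.092 ]
```

>>> drive_tool(rows=[130,-1,-3,0,0,130,0,0,10,0,130,0,0,10,0,130,0,0,11,0,150,0,0,0,0,165,0,0,0,0])

```text
time_s: 2.85
position: [0.4476, -0.0108, 0.0853]
eef_rot: [-0.0, 0.17, 0.985, -0.0]
contact_force: [0.4, -0.8, -0.2]
width: 0.0304
finger_force: 0.0
```

>>> drive_tool(rows=[172,0,0,0,0,178,0,0,0,0])

```text
time_s: 3.05
position: [0.4482, -0.0109, 0.086]
eef_rot: [0.0, 0.17, 0.985, 0.0]
contact_force: [-0.7, -0.1, 0.5]
width: 0.0256
finger_force: 0.0
```

>>> drive_tool(rows=[182,0,0,0,0,185,0,0,0,0])

```text
time_s: 3.25
position: [0.448, -0.0109, 0.0858]
eef_rot: [0.0, 0.17, 0.985, 0.0]
contact_force: [-0.2, 0.0, -1.1]
width: 0.0234
finger_force: 0.0
```

>>> drive_tool(rows=[188,0,0,0,0,191,0,0,0,0])

```text
time_s: 3.45
position: [0.448, -0.0108, 0.0857]
eef_rot: [0.0, 0.17, 0.985, 0.0]
contact_force: [0.6, 0.7, 0.5]
width: 0.0215
finger_force: 1.0
```

>>> drive_tool(rows=[215,0,0,0,0,215,0,0,0,0,215,0,0,0,0], squeeze=25)

```text
time_s: 3.75
position: [0.4486, -0.0109, 0.0864]
eef_rot: [0.001, 0.17, 0.985, 0.0]
contact_force: [-1.5, 1.2, 12.6]
width: 0.0134
finger_force: 6.2
```

>>> drive_tool(rows=[215,0,0,-4,0,215,0,0,-4,0,215,0,0,-4,0,215,0,0,0,0])

```text
time_s: 4.15
position: [0.4482, -0.0109, 0.0981]
eef_rot: [0.0, 0.17, 0.985, 0.0]
contact_force: [1.1, 0.0, -0.4]
width: 0.0133
finger_force: 0.0
```

Run:
```python
from h import *
d=grab('scene'); s=telemetry.sense(); print(s['position'],s['width'],s['contact_force'])
c=d['color'][140:200,215:295,::-1]; c=cv2.resize(c,(800,600),interpolation=cv2.INTER_CUBIC); cv2.imwrite('pics/s3.png',cv2.convertScaleAbs(c,alpha=2.2,beta=20))
```

```text
[ 0.44806327 -0.01088704  0.097817  ] 0.013321280140850504 [0.20977389 0.63592293 0.13658145]
```

View pics/s3.png

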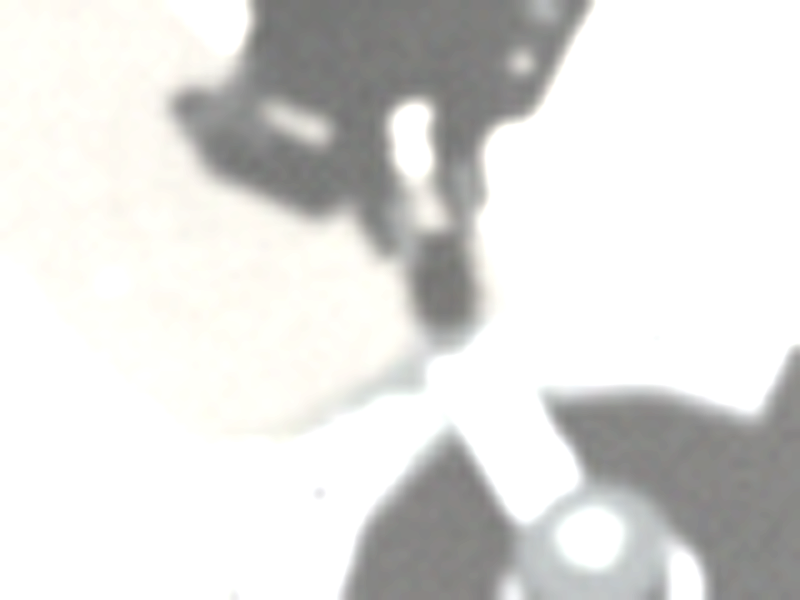

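Run:
```python
from h import *
d=grab('scene')
for y in range(200,330,12):
    for x in (370,385,400,443,465,475):
        u,v=215+(x+.5)/10-.5,140+(y+.5)/10-.5
        u,v=round(u),round(v)
        print((x,y),(pt(d,u,v)*1000).round(0).astype(int).tolist() if d['z_map'][v,u]>0 else None,end=' ')
    print()
for z in(.098,.105,.118):print(z,ray(d,215+38.5,140+24.5,z))
t=grab('top'); 
for v in range(250,272,2): print(v,[(pt(t,u,v)*1000).round().astype(int).tolist() for u in (334,338,342)])
```

```text
(370, 200) [454, -34, 171] (385, 200) [454, -30, 167] (400, 200) [454, -23, 159] (443, 200) [447, -4, 133] (465, 200) [462, -7, 149] (475, 200) [461, -4, 145] 
(370, 212) [449, -31, 158] (385, 212) [449, -28, 155] (400, 212) [457, -26, 160] (443, 212) [374, 48, 3] (465, 212) [461, -7, 143] (475, 212) [465, -7, 146] 
(370, 224) [447, -31, 152] (385, 224) [450, -29, 152] (400, 224) [455, -26, 153] (443, 224) [376, 46, 2] (465, 224) [461, -9, 140] (475, 224) [460, -4, 134] 
(370, 236) [450, -34, 152] (385, 236) [452, -31, 151] (400, 236) [455, -27, 149] (443, 236) [445, -5, 115] (465, 236) [462, -10, 136] (475, 236) [460, -5, 129] 
(370, 248) [449, -34, 145] (385, 248) [448, -30, 141] (400, 248) [456, -28, 147] (443, 248) [448, -8, 117] (465, 248) [451, -2, 113] (475, 248) [388, 48, -2] 
(370, 260) [368, 20, -2] (385, 260) [371, 22, 0] (400, 260) None (443, 260) [455, -15, 120] (465, 260) [459, -10, 118] (475, 260) [458, -6, 113] 
(370, 272) [372, 16, 1] (385, 272) [375, 18, 2] (400, 272) [379, 23, 0] (443, 272) [457, -17, 118] (465, 272) [460, -11, 115] (475, 272) [458, -6, 108] 
(370,
[... 617 characters left out ...]
42570465 -0.01266083  0.098     ]
0.105 [ 0.42982828 -0.01550734  0.105     ]
0.118 [ 0.43748645 -0.02079372  0.118     ]
250 [[503, 16, 464], [503, 9, 465], [504, 1, 465]]
252 [[507, 21, 584], [507, 15, 582], [501, 2, 481]]
254 [[505, 22, 598], [505, 15, 597], [505, 9, 596]]
256 [[502, 22, 603], [502, 16, 603], [502, 10, 603]]
258 [[500, 22, 610], [500, 16, 610], [500, 10, 610]]
260 [[497, 22, 615], [497, 16, 615], [497, 10, 613]]
262 [[494, 22, 617], [494, 16, 617], [494, 10, 618]]
264 [[492, 22, 619], [492, 17, 622], [492, 10, 620]]
266 [[489, 23, 624], [489, 17, 622], [489, 11, 623]]
268 [[486, 23, 626], [486, 17, 625], [486, 11, 625]]
270 [[484, 23, 628], [484, 17, 628], [484, 11, 630]]
```

The depth map puts the visible fingertips about 25 mm above the reported TCP, so the jaws closed at the knob's top edge and slid off upwards. The knob is still home. I'll reopen and grip lower; the bar is only 24 mm wide, so this is safe.

>>> drive_tool(rows=[140,0,0,-4,0,130,0,0,0,0,130,0,0,10,0,130,0,0,10,0,130,0,0,10,0,150,0,0,0,0,165,0,0,0,0,180,0,0,0,0], squeeze=20)

```text
time_s: 5.1
position: [0.4481, -0.0109, 0.0718]
eef_rot: [0.0, 0.17, 0.985, 0.0]
contact_force: [-0.3, 0.1, -0.4]
width: 0.0254
finger_force: 0.0
```

>>> drive_tool(rows=[186,0,0,0,0,191,0,0,0,0])

```text
time_s: 5.3
position: [0.4482, -0.0109, 0.0719]
eef_rot: [0.0, 0.17, 0.985, -0.0]
contact_force: [-1.2, 0.5, 3.0]
width: 0.0216
finger_force: 6.5
```

>>> drive_tool(rows=[195,0,0,0,0,200,0,0,0,0])

```text
time_s: 5.5
position: [0.4482, -0.0109, 0.0719]
eef_rot: [0.0, 0.17, 0.985, 0.0]
contact_force: [-0.2, -0.6, 5.9]
width: 0.0211
finger_force: 19.5
```

>>> drive_tool(rows=[205,0,0,-3,0,205,0,0,-3,0,205,0,0,-3,0,205,0,0,-2,0,205,0,0,0,0], squeeze=30)

```text
time_s: 6.0
position: [0.448, -0.0109, 0.0828]
eef_rot: [0.0, 0.17, 0.985, -0.0]
contact_force: [3.2, -0.5, -5.8]
width: 0.021
finger_force: 29.5
```

Run:
```python
from h import *
d=grab('scene'); s=telemetry.sense(); print(s['position'],s['width'],s['contact_force'],s['time_s'])
for x,y in((443,248),(443,260),(443,236),(443,272),(443,284)):
    u,v=215+x//10,140+y//10
    for dv in(-2,-1,0): print((pt(d,u,v+dv)*1000).round(),end=' ')
c=d['color'][140:200,215:295,::-1]; c=cv2.resize(c,(800,600),interpolation=cv2.INTER_CUBIC); cv2.imwrite('pics/s4.png',cv2.convertScaleAbs(c,alpha=2.2,beta=20))
```

```text
[ 0.44797816 -0.01087878  0.0826652 ] 0.020467484731348982 [ 4.06710822 -1.48223553 -5.50993471] 6.05
[450.  -8. 128.] [451.  -9. 126.] [452. -11. 123.] [452. -11. 123.] [456. -14. 125.] [458. -16. 124.] [444.  -3. 123.] [450.  -8. 128.] [451.  -9. 126.] [456. -14. 125.] [458. -16. 124.] [459. -18. 121.] [458. -16. 124.] [459. -18. 121.] [458. -18. 115.]
```

View pics/s4.png

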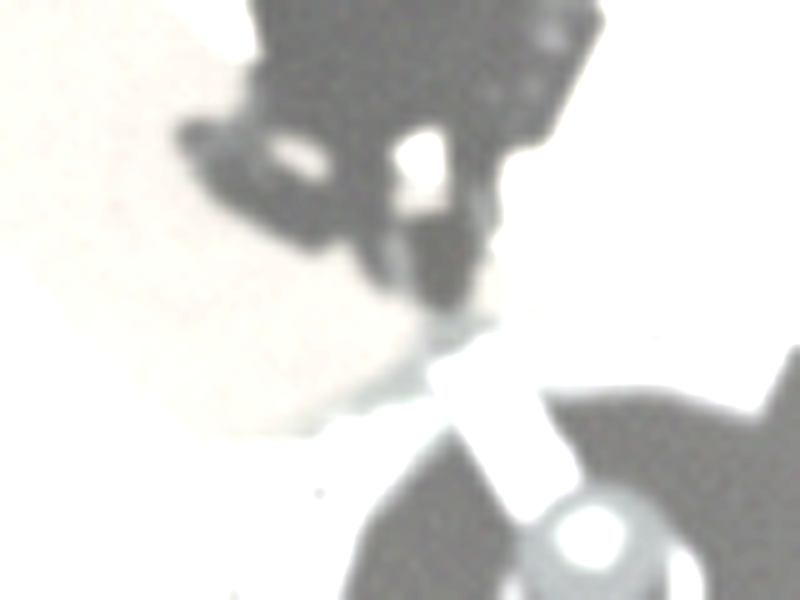

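The knob is lifted about 11 mm, and the -5.5 N at the wrist matches the spring. Next I swing along the arc.

>>> drive_tool(rows=[205,0,-2,0,-1.15,205,-0.1,-4,0,-2.3,205,-0.1,-5,0,-2.86,205,-0.1,-5,0,-2.86,205,0,-2,0,-1.15])

```text
time_s: 6.55
position: [0.4434, -0.0285, 0.0826]
eef_rot: [0.0, 0.079, 0.997, 0.0]
contact_force: [4.5, 0.6, -5.3]
width: 0.0205
finger_force: 29.5
```

>>> drive_tool(rows=[205,-0.1,-4,0,-2.3,205,-0.1,-5,0,-2.86,205,-0.1,-5,0,-2.86,205,-0.1,-5,0,-2.86,205,-0.1,-5,0,-2.86,205,-0.1,-5,0,-2.86,205,-0.1,-4,0,-2.3,205,0,-2,0,-1.15])

```text
time_s: 7.35
position: [0.4436, -0.0631, 0.0825]
eef_rot: [-0.0, -0.095, 0.996, 0.0]
contact_force: [2.4, 1.6, -5.4]
width: 0.0206
finger_force: 29.6
```

>>> drive_tool(rows=[205,0,0,2,0,205,0,0,1.5,0,205,0,0,0,0,192,0,0,0,0,180,0,0,0,0,176,0,0,0,0], squeeze=20)

```text
time_s: 7.95
position: [0.4436, -0.063, 0.0791]
eef_rot: [-0.0, -0.094, 0.996, 0.0]
contact_force: [0.3, -1.3, 0.4]
width: 0.0266
finger_force: 0.0
```

Run:
```python
from h import *
d=grab('scene'); s=telemetry.sense(); print(s['position'],s['width'],s['contact_force'],s['time_s'])
c=d['color'][140:215,200:300,::-1]; c=cv2.resize(c,(800,600),interpolation=cv2.INTER_CUBIC); cv2.imwrite('pics/s5.png',cv2.convertScaleAbs(c,alpha=1.8,beta=20))
```

```text
[ 0.44357809 -0.06298514  0.07913425] 0.02652492301908808 [-0.22635461 -1.12630054  0.15764327] 8.0
```

View pics/s5.png

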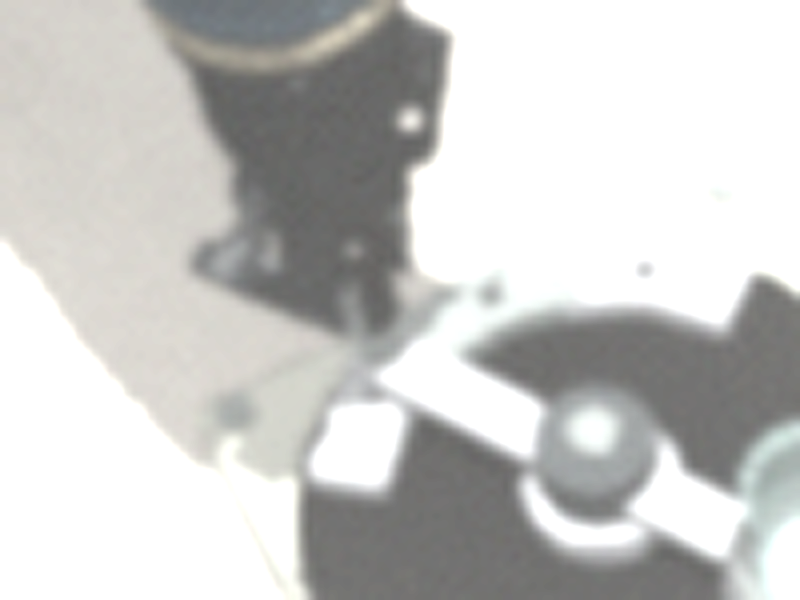

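Released: the pin rests on the track at about 0.53 rad, and the knob stands between the fingers near crop (370,310). Now I push gently with one finger, feeling for the hole.

>>> drive_tool(rows=[176,0,-1.5,0,-0.86,176,0,-1.5,0,-0.86,176,0,-1.5,0,-0.86,176,0,-1.5,0,-0.86,176,0,-1,0,-0.57,176,0,-1,0,-0.57])

```text
time_s: 8.6
position: [0.4454, -0.071, 0.079]
eef_rot: [-0.0, -0.134, 0.991, -0.0]
contact_force: [-0.2, 2.0, -0.9]
width: 0.0265
finger_force: 0.5
```

>>> drive_tool(rows=[176,0,-0.8,0,-0.46,176,0,-0.8,0,-0.46])

```text
time_s: 8.8
position: [0.4459, -0.0726, 0.079]
eef_rot: [-0.0, -0.142, 0.99, -0.0]
contact_force: [-0.1, 2.8, -1.2]
width: 0.0265
finger_force: 1.1
```

>>> drive_tool(rows=[176,0,-0.7,0,-0.4,176,0,-0.7,0,-0.4])

```text
time_s: 9.0
position: [0.4462, -0.0738, 0.079]
eef_rot: [-0.0, -0.149, 0.989, 0.0]
contact_force: [-0.7, 2.9, -2.2]
width: 0.0264
finger_force: 1.4
```

>>> drive_tool(rows=[176,0,-0.7,0,-0.4,176,0,0,0,0])

```text
time_s: 9.2
position: [0.4466, -0.0747, 0.0792]
eef_rot: [0.0, -0.152, 0.988, -0.0]
contact_force: [0.2, 0.2, 0.3]
width: 0.0267
finger_force: 0.0
```

```bash
cat > k.py <<'E'
from h import *
d=grab('scene'); s=telemetry.sense(); print(s['position'],s['contact_force'],s['time_s'])
p=s['position']; T=np.linalg.inv(d['world_from_camera']); f=200/np.tan(np.radians(d['vfov'])/2)
def pr(w):
    c=T@np.append(w,1); return d['cx']+f*c[0]/c[2],d['cy']+f*c[1]/c[2]
u,v=map(int,map(round,pr([p[0],p[1],.115]))); print(u,v)
for vv in range(v-6,v+9): print(vv,[(pt(d,uu,vv)*1000).round().astype(int).tolist() for uu in range(u-2,u+3)])
c=d['color'][v-30:v+30,u-40:u+40,::-1]; c=cv2.resize(c,(800,600),interpolation=cv2.INTER_CUBIC); cv2.imwrite('pics/k.png',cv2.convertScaleAbs(c,alpha=2.5,beta=20))
E
python3 k.py
```

```text
[ 0.44678071 -0.0747198   0.07925164] [0.37553405 0.4454832  0.35010975] 9.25
243 178
172 [[472, -92, 192], [470, -88, 186], [467, -83, 177], [441, -63, 129], [442, -60, 127]]
173 [[471, -92, 186], [468, -87, 178], [438, -65, 123], [440, -63, 123], [444, -62, 125]]
174 [[471, -93, 181], [470, -89, 176], [437, -66, 117], [440, -64, 118], [444, -64, 122]]
175 [[470, -94, 177], [462, -85, 158], [437, -67, 113], [442, -67, 118], [441, -63, 112]]
176 [[465, -92, 164], [464, -87, 157], [1051, -444, 1159], [444, -68, 115], [446, -67, 115]]
177 [[464, -92, 158], [465, -89, 156], [443, -73, 115], [446, -71, 115], [451, -71, 120]]
178 [[468, -95, 160], [467, -91, 155], [463, -86, 144], [449, -74, 116], [453, -73, 120]]
179 [[466, -95, 153], [465, -91, 147], [462, -86, 137], [451, -76, 115], [455, -75, 117]]
180 [[459, -92, 136], [463, -91, 139], [462, -87, 134], [453, -78, 115], [455, -76, 114]]
181 [[463, -95, 139], [461, -91, 132], [463, -89, 131], [456, -81, 115], [458, -79, 114]]
182 [[459, -93, 127], [463, -92, 130], [466, -91, 132], [463, -86, 123], [457, -79, 107]]
183 [[460, -95, 124], [463, -94, 127], [466, -92, 127], [462, -87, 117], [457, -80, 103]]
184 [[461, -97, 122], [460, -93, 116], [461, -90, 115], [464, -89, 116], [457, -81, 99]]
185 [[464, -100, 123], [413, -66, 29], [462, -92, 111], [453, -83, 92], [455, -81, 91]]
186 [[414, -71, 31], [420, -71, 36], [441, -80, 69], [451, -83, 84], [453, -80, 82]]
```

View pics/k.png

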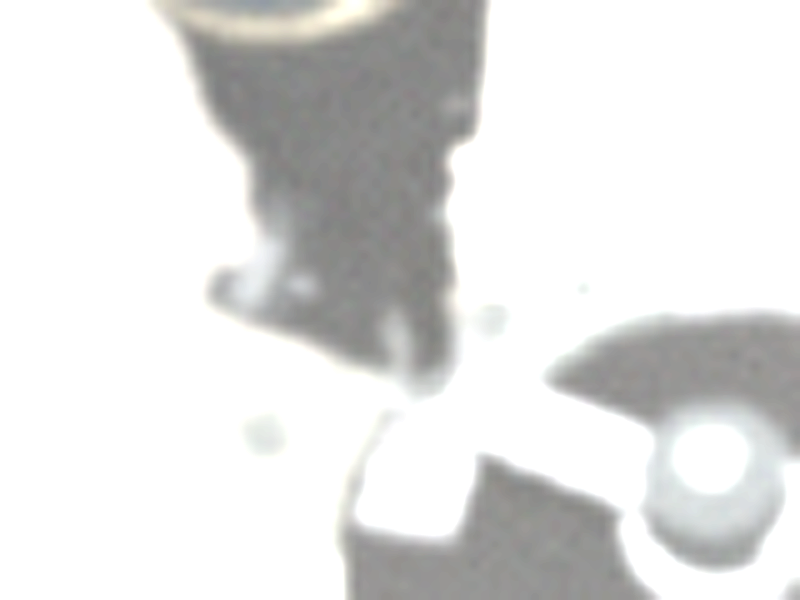

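The picture shows the knob in the jaws at crop (430,350). Its top is at z ≈ 115 mm, against 123 mm when resting on the track, so the pin has dropped home at about 0.63 rad. I'll open, retreat and check.

>>> drive_tool(rows=[165,0,0,0,0,140,0,0,0,0,110,0,0,0,0,110,0,0,-10,0,110,0,0,-25,0,80,0,0,-40,0,40,0,0,-40,0,0,0,0,-30,0])

```text
time_s: 10.05
position: [0.4468, -0.0745, 0.2273]
eef_rot: [0.001, -0.152, 0.988, -0.0]
contact_force: [1.5, -0.1, -0.5]
width: 0.0836
finger_force: 0.0
```

>>> drive_tool(rows=[0,30,0,0,0,0,40,0,0,0,0,40,0,0,0,0,20,0,0,0,0,0,0,0,0])

```text
time_s: 10.55
position: [0.3208, -0.1141, 0.2252]
eef_rot: [0.001, -0.151, 0.988, -0.0]
contact_force: [0.3, -0.2, 0.4]
width: 0.0852
finger_force: 0.0
```

Run:
```python
from h import *
s=telemetry.sense(); print(s['position'],s['contact_force'],s['time_s'])
d=grab('scene')
c=d['color'][140:230,215:335,::-1]; c=cv2.resize(c,(800,600),interpolation=cv2.INTER_CUBIC); cv2.imwrite('pics/end.png',cv2.convertScaleAbs(c,alpha=1.5,beta=10))
f=200/np.tan(np.radians(d['vfov'])/2); v,u=np.mgrid[150:205,225:275]; z=d['z_map'][150:205,225:275]
W=np.einsum('ij,jkl->ikl',np.array(d['world_from_camera']),np.stack([(u-d['cx'])/f*z,(v-d['cy'])/f*z,z,1+0*z]))[:3].reshape(3,-1).T
m=(np.hypot(W[:,0]-.447,W[:,1]+.074)<.011)&(W[:,2]>.095)&(W[:,2]<.14)
q=W[m];print('knob',len(q),np.percentile(q[:,2],[50,80,90,95,100]).round(4),q[q[:,2]>.111].mean(0))
```

```text
[ 0.32077671 -0.11406006  0.22517609] [ 0.34170558 -0.17455849  0.3639863 ] 10.55
knob 46 [0.1151 0.1173 0.1186 0.1191 0.1197] [ 0.44871833 -0.073842    0.11587741]
```

View pics/end.png

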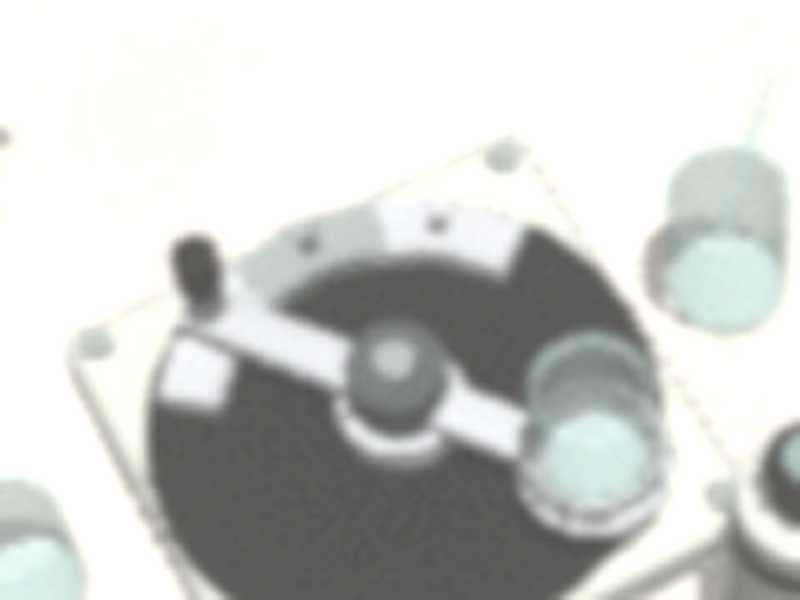

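The picture shows the knob at crop (195,260) over the right-hand station, clear of the robot, with the beaker at (590,440) facing the photometer. I'll compare the knob height with its home value at the start, then hand in if it agrees.

Run:
```python
from h import *
import pickle
def st(d,x,y):
    f=200/np.tan(np.radians(d['vfov'])/2); v,u=np.mgrid[0:400,0:640]; z=d['z_map']
    W=np.einsum('ij,jkl->ikl',np.array(d['world_from_camera']),np.stack([(u-d['cx'])/f*z,(v-d['cy'])/f*z,z,1+0*z]))[:3].reshape(3,-1).T
    q=W[(np.hypot(W[:,0]-x,W[:,1]-y)<.008)&(W[:,2]>.108)&(W[:,2]<.14)]; return len(q),np.median(q[:,2])
ok=[]
for n in('top','scene'):
    a=st(pickle.load(open(n+'.pkl','rb')),.449,-.0107); b=st(grab(n),.447,-.074); print(n,a,b); ok.append(abs(a[1]-b[1])<.0025)
if all(ok): print(ticket.job_done())
```

```text
top (28, np.float64(0.1142432508446295)) (27, np.float64(0.1153888139954693))
scene (19, np.float64(0.115917674474596)) (18, np.float64(0.11558102835620188))
the job is handed in; nothing more can be done
None
```

The pin is home in the hole of the photometer's station at about 0.63 rad: its knob stands within about 1 mm of its starting home height. The robot is clear, and the job was handed in at about 11 s; the interface returned no verdict.

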